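# Stack three spacer rings on a wheel arbor by thickness

### The arm

A 6-joint arm with a two-finger parallel gripper is mounted at the origin on a cart in front of the work surface, level with it; the furniture and walls round the work are solid. World frame = base frame: x ahead of the robot, y to its left, z up, the work surface at z = 0. Lengths are in m, angles in degrees, forces in N, time in s.
With the tool pointing down it reaches from about 0.4 to 0.825 m from the base axis. Payload 7 kg.
Tool frame: the origin (TCP) lies at the very end of the fingers, on their centre line; the grasp point (between the pads) lies 19 mm behind it (ctrl.pinch_z is the distance from the TCP to the grasp point, in m); z points along the fingers, x is the direction in which the jaws open and shut, and the axes are right-handed (so a half turn about z gives the same grasp; the last joint's range is limited). The gripper opens to 88 mm and grips with 3 to 60 N. Pads are 19 mm wide; open, the fingers measure 130 mm over their backs; the gripper's body (78 mm by 193 mm) begins 47 mm behind the grasp point.
Start: joints at [-49.956, 20.546, 0.682, 0, -70.136, -16.507], TCP at [0.27, -0.619, 0.227] pointing down, gripper open.
Joint ranges: [-176.03, 176.03], [-82.01, 121.73], [-58.28, 71.71], [-173.87, 95.51], [-174.79, -0.11], [-173.66, 173.66]. Speed limits (degrees/s): [136.94, 136.94, 172.46, 180, 180, 180].

### API

Orientations are given as [roll, pitch, yaw] about the fixed x, y, z axes, in that order (R = Rz(yaw) Ry(pitch) Rx(roll)).
In Python, from plant import ctrl gives the robot as it stands.
- The arm moves only by the tool carry_out, never from a script. Its argument "increments" is a list of rows, each a list of 7 numbers: the turn, a rotation vector about the world's x, y, z in degrees, then the shift along the world's x, y, z in mm, then the closure, from 0 (fully open) to 1 (shut). In form: [[ax, ay, az, dx, dy, dz, grip], ...]. A call has 1 to 20 rows; each row is the pose to reach, as a shift and turn from the pose commanded when the call began; what a row does not reach only later rows make up. A row lasts 1/8 s, in which the tool goes at most 62.5 mm and 10.7 degrees, less where a joint would pass 70% of its speed; a pose out of reach is approached as far as the arm can. A call with a gripper value outside its range is refused whole. The fingers move at their own pace and stop on an object; the grip force is fixed at half the most. Time passes only in rows, so rows that repeat a pose let the fingers close. It gives the time, the measured TCP pose, the force and the opening at its end, in the units of the state.
- ctrl.get_obs(): the state, without advancing time (a new reading comes with each control period).
- ctrl.snapshot(name): name is "side" or "top" or "wrist"; returns a dict with "pixels" (420x560x3 uint8, blue, green, red), "intrinsics" (3x3 intrinsics, pixels), "dist" ([k1, k2, p1, p2, k3] as OpenCV has them; the pictures are not rectified), "rvec" (rotation vector, rad) and "tvec" (3), from world to camera coordinates, as OpenCV has them; the wrist camera has in their place "hand_eye" (4x4, takes a point from camera to tool coordinates, whose origin is the TCP and whose axes are the tool frame's). Camera axes: x right, y down, z forward; pixel columns grow to the right and rows downward; lengths in m; the calibration is good to about 2 mm. A picture is of the moment at which its call begins: read the wrist's pose just before it. There is no depth.
- ctrl.close_job(): hands the job in, once; it reports no verdict.
Trained networks look in a picture, given as the dict that the camera call returned (one of the last four; its "shot" number tells which), for a name from the list of things; names that differ only in an ending like _2 or _b are one class to them, and where a whole thing is asked for, a point or a joint stands for the part that bears it (a point fixed in the world has none). Each returns a list of dicts, best first, with "confidence" (0 to 1); they miss things now and then, are a little off and sometimes report something else, mostly with a low value. They report only what shows in the picture. A call takes as long as a camera call. They do not tell look-alikes from the thing itself.
- ctrl.search_frame(picture, label): "centre" ([x, y, z] in m, in world coordinates, good to about 4 mm: the middle of the surface that is visible of it).
- ctrl.outline_of(picture, label): "pixels" (420x560 bool, what is visible of it).
The state is a dict: "clock": time; "joint_pos": joint angles; "qvel": joint speeds; "tau": joint torques, N m; "tool_pos": TCP position; "orientation": TCP orientation; "force": force on the tool from outside, world axes, zero at the start; "moment": the same for the moment, N m; "opening": finger opening in m.
Only numpy, scipy, OpenCV 4.12 (cv2) and the standard library are available. Lean on these libraries where they do the work, as an engineer would, in place of code of your own. Each camera call takes 0.05 s, during which the arm holds its last target. There are 200 camera calls.

### The job

Make up the spacer stack for the polishing wheel: thread the three spacer rings onto the upright arbor, the thick dark grey steel one first, then the medium brass one, then the thin blue one on top, each lying flat on what is beneath it. Leave the gold glasses, the small red lens block and the white lens blank next to the work where they are.

Things in the scene. Friction and masses are not known exactly. Their poses are not given: they have to be found in the camera images.
- arbor: upright arbor stand fixed to the desk: grey round base 70 mm diameter, 18 mm high; on it a steel shoulder 38 mm diameter, 10 mm high; above it a steel stem 16 mm diameter, 48 mm long, ending in a 10 mm long nose that tapers to 8 mm diameter; tip 86 mm above the desk. Origin: centre of the base's underside; z up along the stem
- arbor_seat (a point): point on the arbor's axis at the top face of the shoulder, 28 mm above the desk, where the first ring rests; the nose's tip is 58 mm above it
- spacer_thick: thick dark grey steel spacer ring, outer diameter 46 mm, straight through bore 19 mm, 24 mm thick; lies flat on the desk at the start. Origin: centre of its underside; z is the ring's axis, up at the start; about 0.16 kg
- spacer_medium: medium brass spacer ring, outer diameter 46 mm, straight through bore 19 mm, 15 mm thick; lies flat on the desk at the start. Origin: centre of its underside; z is the ring's axis, up at the start; about 0.11 kg
- spacer_thin: thin blue spacer ring, outer diameter 46 mm, straight through bore 19 mm, 8 mm thick; lies flat on the desk at the start. Origin: centre of its underside; z is the ring's axis, up at the start; about 0.05 kg
- thick_mid (a point): centre of the thick spacer, in the middle of its bore and halfway up its thickness
- medium_mid (a point): centre of the medium spacer, in the middle of its bore and halfway up its thickness
- thin_mid (a point): centre of the thin spacer, in the middle of its bore and halfway up its thickness
- gold_glasses: gold-rimmed spectacles, 38x129x33 mm, long side along its own y, lying on the desk; leave alone. Origin: centre of the underside
- lens_block: small red lens block (a knob with a wide round foot), 25 mm diameter, 17 mm high, standing on the desk; leave alone. Origin: centre of the underside
- lens_blank: round white lens blank, 67 mm diameter, 9 mm thick, lying on the desk; leave alone. Origin: centre of the underside
Not all that is in view belongs to the job. Several things have the shape of the spacer_thick; the one meant has the colours described above.

How it is judged:
By the outcome, as a careful person would: the job done as asked, in the order asked, and still so for the second after the job is handed in, with the robot touching nothing.
It also fails if it takes over 64 s, if anything falls off the work surface, if the arm or the gripper's body presses on something with over 40 N, if the wrist force passes 120 N, or if a joint passes its speed limit or range.

## Working session

There is one attempt and no reset: what is moved stays moved. The work goes in short steps, Python scripts to look and compute and a tool call to move; the robot and the scene stay as the last step left them, time stands still between calls to the robot, and variables do not carry over. Pictures are saved under pics/ and viewed, about 8 in all and at most 12, crops included, and the job is handed in when it is done.

Besides the shell and the picture viewer there is one more tool, called after "Emit:" by a JSON object that holds its "name" and its "arguments". carry_out: Moves the arm, as the interface text tells. Its arguments: {"type":"object","properties":{"increments":{"type":"array"}},"required":["increments"]}

```bash
mkdir -p pics; cat > h.py <<'E'
from plant import ctrl
import numpy as np, cv2
def proj(s,P):
    return cv2.projectPoints(np.array(P,float).reshape(-1,1,3),s["rvec"],s["tvec"],s["intrinsics"],s["dist"])[0][:,0]
def plane(s,uv,z):
    n=cv2.undistortPoints(np.array(uv,float).reshape(-1,1,2),s["intrinsics"],s["dist"])[:,0]
    R=cv2.Rodrigues(np.array(s["rvec"],float))[0]; t=np.array(s["tvec"],float).ravel()
    C=-R.T@t; d=np.c_[n,np.ones(len(n))]@R
    return C+d*((z-C[2])/d[:,2])[:,None]
E
python3 - <<'E'
from h import *
for c in("top","side"):
    s=ctrl.snapshot(c); cv2.imwrite(f"pics/{c}1.png",s["pixels"])
    for l in("arbor","spacer_thick","spacer_medium","spacer_thin","gold_glasses","lens_block","lens_blank"):
        for r in ctrl.search_frame(s,l)[:4]:
            p=np.array(r["centre"]); print(c,l,round(r["confidence"],2),(p*1000).round(),proj(s,p).round()[0])
print(ctrl.get_obs())
E
```

```text
top arbor 0.69 [519.  66.  18.] [287. 226.]
top spacer_thick 0.53 [594. 324.  24.] [206. 205.]
top spacer_thick 0.51 [648. 250.  24.] [229. 188.]
top spacer_thick 0.44 [532. 259.  26.] [226. 223.]
top spacer_medium 0.43 [ 439. -150.   19.] [356. 248.]
top spacer_thin 0.62 [438. 255.   9.] [228. 253.]
top lens_block 0.57 [678.  42.   7.] [293. 178.]
top lens_blank 0.85 [ 463. -279.   11.] [396. 240.]
side arbor 0.97 [523.  73.  17.] [290. 230.]
side spacer_thick 0.97 [597. 335.  20.] [219. 282.]
side spacer_thick 0.92 [647. 261.  23.] [211. 259.]
side gold_glasses 0.74 [477. 466.  15.] [254. 337.]
side lens_blank 0.74 [ 464. -272.    5.] [340. 185.]
side lens_blank 0.54 [438. 254.   8.] [306. 279.]
{'clock': 0.8, 'joint_pos': array([-4.99598466e+01,  2.05433027e+01,  6.81296987e-01, -5.92562268e-04,
       -7.01354637e+01, -1.65067667e+01]), 'qvel': array([-0.03519667,  0.11984008, -0.05923359, -0.00583688, -0.08765765,
        0.00763396]), 'tau': array([-5.26094846e-04, -5.82292449e+01,  2.93276954e+01,  7.00229242e+00,
        1.24388753e-02, -2.31006663e-05]), 'tool_pos': array([ 0.26948843, -0.61884028,  0.22658888]), 'orientation': array([1.79998747e+02, 2.26800842e-03, 1.13533185e+02]), 'force': array([-0.20159794, -0.07407519,  0.15664023]), 'moment': array([ 0.00385922,  0.00340168, -0.00217471]), 'opening': 0.08768489458085005}
```

View pictures.

```bash
python3 -c "
import cv2
a=cv2.imread('pics/top1.png')[130:330,150:430];b=cv2.imread('pics/side1.png')[130:380,150:430]
cv2.imwrite('pics/c1.png',cv2.vconcat([cv2.resize(a,(784,560))]));cv2.imwrite('pics/c2.png',cv2.resize(b,None,fx=2.4,fy=2.4))"
```

```text
(no output)
```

View pics/c1.png

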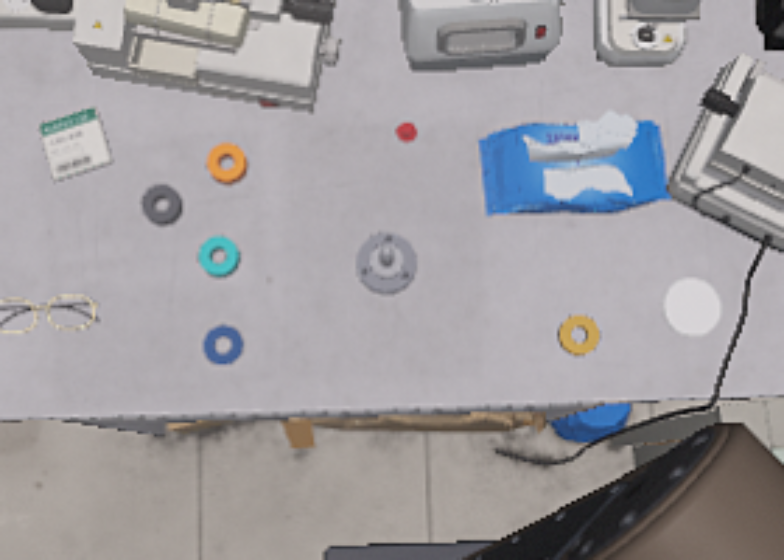

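View pics/c2.png

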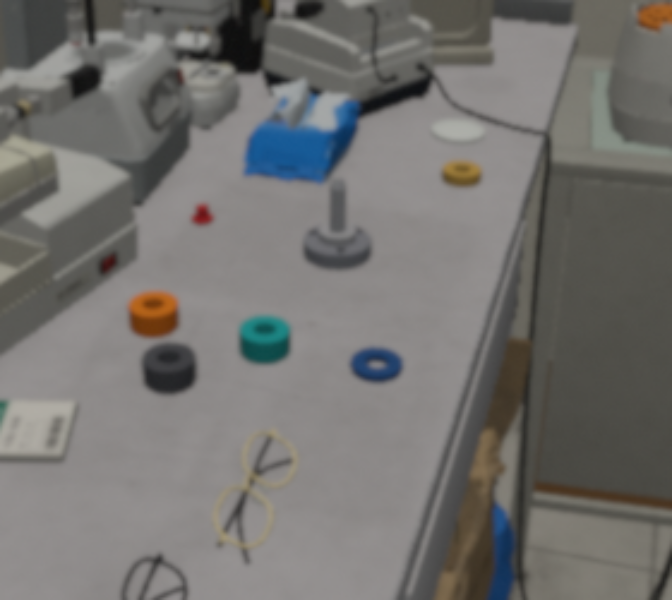

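The top crop shows the dark grey ring at crop (162,205), blue (223,345), brass (579,335) and the arbor (387,262). The orange and teal rings are decoys. I'll move over the arbor and look from the wrist.

Emit:
{"name": "carry_out", "arguments": {"increments": [[0,0,0,250,687,0,0],[0,0,0,250,687,0,0],[0,0,0,250,687,0,0],[0,0,0,250,687,0,0],[0,0,0,250,687,0,0],[0,0,0,250,687,0,0],[0,0,0,250,687,0,0],[0,0,0,250,687,0,0],[0,0,0,250,687,0,0],[0,0,0,250,687,0,0],[0,0,0,250,687,0,0],[0,0,0,250,687,0,0],[0,0,0,250,687,0,0],[0,0,0,250,687,0,0],[0,0,0,250,687,0,0]]}}

```text
clock: 2.68
tool_pos: [0.5192, 0.0673, 0.2267]
orientation: [180.0, -0.0, 113.5]
force: [-0.4, 0.5, -0.3]
opening: 0.0877
```

```bash
cat >> h.py <<'E'
from scipy.spatial.transform import Rotation as Ro
def wrist():
    o=ctrl.get_obs(); s=ctrl.snapshot("wrist")
    T=np.eye(4); T[:3,:3]=Ro.from_euler("xyz",o["orientation"],degrees=True).as_matrix(); T[:3,3]=o["tool_pos"]
    W=np.linalg.inv(T@np.array(s["hand_eye"])); s["rvec"]=cv2.Rodrigues(W[:3,:3])[0]; s["tvec"]=W[:3,3]; return o,s
def mm(a): return (np.array(a)*1000).round(1)
def ring(s,l,ztop,mask=None):
    """centres at height ztop of each outline's convex hull: outer silhouette, and bore hole"""
    for r in ctrl.outline_of(s,l):
        m=r["pixels"].astype(np.uint8)
        cs,h=cv2.findContours(m,cv2.RETR_CCOMP,cv2.CHAIN_APPROX_NONE)
        for c,hh in zip(cs,h[0]):
            if len(c)<20: continue
            P=plane(s,c[:,0].astype(float),ztop)[:,:2]*1000
            (cx,cy),(a,b),_=cv2.fitEllipse(P.astype(np.float32))
            print(l,round(r["confidence"],2),"hole" if hh[3]>=0 else "outer",round(cx,1),round(cy,1),"axes",round(a,1),round(b,1),"px",c[:,0].mean(0).round(),"bgr",s["pixels"][m>0].mean(0).round())
E
python3 - <<'E'
from h import *
o,s=wrist(); print(mm(o["tool_pos"]),o["orientation"],o["clock"],np.array(s["hand_eye"]).round(3))
cv2.imwrite("pics/w1.png",s["pixels"])
print("arbor px seat,tip",proj(s,[[.521,.069,.028],[.521,.069,.086]]))
for r in ctrl.search_frame(s,"arbor")[:2]: print(r)
ring(s,"arbor",.018)
s=ctrl.snapshot("top")
E
```

```text
[519.2  67.3 226.7] [ 1.79990724e+02 -6.21890791e-04  1.13481316e+02] 2.675 [[ 1.     0.     0.001  0.001]
 [-0.     0.954  0.299 -0.082]
 [-0.001 -0.299  0.954 -0.157]
 [ 0.     0.     0.     1.   ]]
arbor px seat,tip [[282.93491858 180.11241862]
 [282.96250646 195.30172827]]
{'centre': [0.5169, 0.0645, 0.0185], 'confidence': 0.84}
arbor 0.84 outer 522.0 66.4 axes 67.4 70.1 px [280. 177.] bgr [116. 113. 115.]
```

View pics/w1.png

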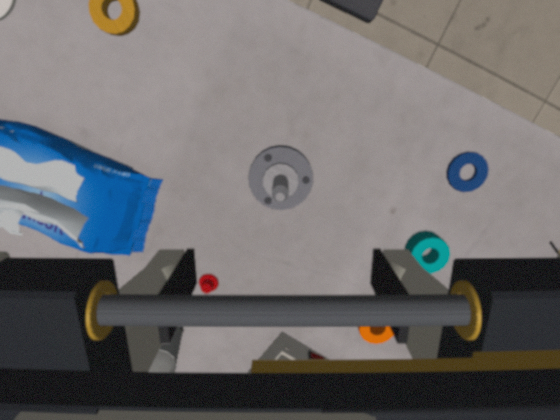

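Wrist view: the arbor is near pixel (280,177), the blue ring at (467,171), brass at (113,8), with teal and orange behind the fingers. Next I go above the thick ring, turned so the jaws avoid the decoys.

Emit:
{"name": "carry_out", "arguments": {"increments": [[0,0,62,75,263,-30,0],[0,0,62,75,263,-30,0],[0,0,62,75,263,-30,0],[0,0,62,75,263,-30,0],[0,0,62,75,263,-30,0],[0,0,62,75,263,-30,0],[0,0,62,75,263,-30,0],[0,0,62,75,263,-30,0]]}}

```text
clock: 3.88
tool_pos: [0.5946, 0.3306, 0.1968]
orientation: [180.0, 0.0, 175.3]
force: [-0.7, 0.5, -0.5]
opening: 0.0878
```

```bash
python3 - <<'E'
from h import *
o,s=wrist(); print(mm(o["tool_pos"]),o["orientation"],o["clock"],o["joint_pos"].round())
cv2.imwrite("pics/w2.png",s["pixels"])
ring(s,"spacer_thick",.024); ring(s,"spacer_thin",.008);ring(s,"arbor",.018)
E
```

```text
[594.6 330.6 196.8] [1.79990296e+02 8.97132571e-03 1.75318929e+02] 3.875 [ 45.  22.  -1.   0. -67. -50.]
spacer_thick 0.94 outer 537.2 257.8 axes 42.7 45.0 px [339.  99.] bgr [151. 153.  17.]
spacer_thick 0.94 hole 538.9 257.6 axes 16.0 18.2 px [337.  99.] bgr [151. 153.  17.]
spacer_thick 0.77 outer 598.5 322.9 axes 43.8 47.5 px [278. 175.] bgr [73. 71. 72.]
spacer_thick 0.77 hole 598.5 321.7 axes 14.4 17.8 px [277. 174.] bgr [73. 71. 72.]
spacer_thick 0.67 outer 644.6 248.9 axes 43.9 47.4 px [220.  99.] bgr [ 22. 114. 197.]
spacer_thick 0.67 hole 643.8 248.5 axes 14.5 18.1 px [221.  99.] bgr [ 22. 114. 197.]
spacer_thick 0.56 outer 474.5 409.5 axes 22.4 38.8 px [406. 242.] bgr [102. 126. 139.]
spacer_thin 0.77 outer 437.4 255.0 axes 44.7 46.2 px [442.  88.] bgr [113.  73.  45.]
spacer_thin 0.77 hole 437.9 255.2 axes 17.0 18.8 px [441.  88.] bgr [113.  73.  45.]
```

View pics/w2.png

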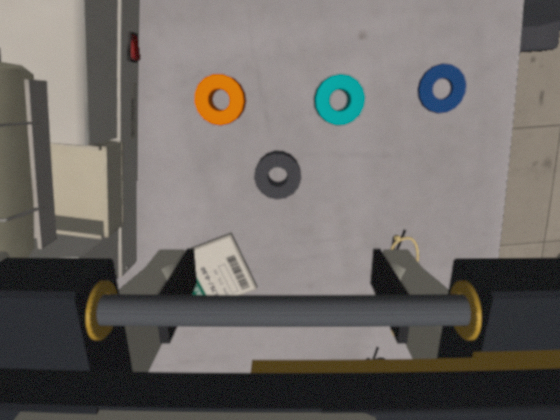

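Emit:
{"name": "carry_out", "arguments": {"increments": [[0,0,0,4,-8,-50,0],[0,0,0,4,-8,-100,0],[0,0,0,4,-8,-145,0],[0,0,0,4,-8,-180,0],[0,0,0,4,-8,-194,0],[0,0,0,4,-8,-194,0],[0,0,0,4,-8,-194,1],[0,0,0,4,-8,-194,1],[0,0,0,4,-8,-194,1],[0,0,0,4,-8,-194,1],[0,0,0,4,-8,-194,1],[0,0,0,4,-8,-194,1],[0,0,0,4,-8,-194,1],[0,0,0,4,-8,-194,1]]}}

```text
clock: 5.82
tool_pos: [0.5986, 0.3232, 0.0027]
orientation: [180.0, 0.0, 175.5]
force: [-0.4, 0.3, 2.1]
opening: 0.0444
```

Emit:
{"name": "carry_out", "arguments": {"increments": [[0,0,0,0,0,50,1],[0,0,0,0,0,110,1],[0,0,0,-20,-57,120,1],[0,0,0,-37,-114,120,1],[0,0,0,-54,-171,120,1],[0,0,0,-65,-210,120,1],[0,0,0,-68,-225,120,1],[0,0,0,-68,-225,120,1],[0,0,0,-68,-225,120,1]]}}

```text
clock: 6.95
tool_pos: [0.531, 0.099, 0.1224]
orientation: [180.0, 0.0, 175.6]
force: [-0.1, 0.7, -2.3]
opening: 0.0443
```

```bash
python3 - <<'E'
from h import *
o,s=wrist(); print(mm(o["tool_pos"]),o["orientation"],o["clock"],o["opening"],o["force"])
cv2.imwrite("pics/w3.png",s["pixels"])
z=o["tool_pos"][2]
ring(s,"spacer_thick",z-.003+.024); ring(s,"arbor",.018)
print(proj(s,o["tool_pos"]),proj(s,[[.522,.0664,.028],[.522,.0664,.086]]))
E
```

```text
[531.   99.  122.4] [1.79992108e+02 8.20503054e-03 1.75555139e+02] 6.95 0.04434535069915877 [-0.13509982  0.72650644 -2.28174338]
spacer_thick 0.76 outer 529.8 131.8 axes 14.0 23.2 px [289. 350.] bgr [ 99. 101.  20.]
spacer_thick 0.73 outer 531.5 120.2 axes 2.3 15.3 px [285. 328.] bgr [69. 67. 68.]
spacer_thick 0.73 outer 529.1 88.3 axes 35.4 46.1 px [283. 267.] bgr [69. 67. 68.]
spacer_thick 0.73 hole 529.6 93.4 axes 7.1 12.8 px [283. 276.] bgr [69. 67. 68.]
arbor 0.86 outer 523.3 66.0 axes 67.9 69.2 px [289. 159.] bgr [134. 130. 133.]
[[281.29052058 265.88798111]] [[290.84229098 163.986619  ]
 [292.98572926 183.17478076]]
```

View pics/w3.png

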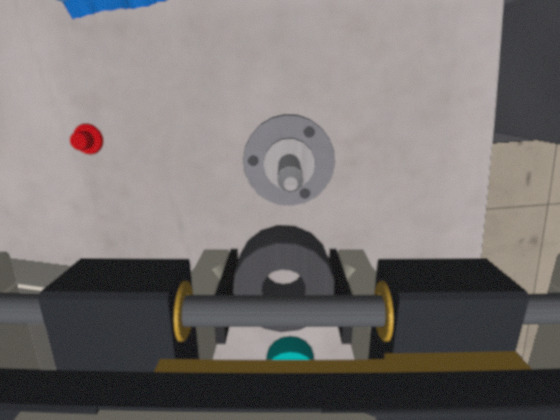

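Wrist view: the ring is held at (284,280), with the arbor tip at (291,184). I'll overlay the ring and arbor models to find the in-hand offset.

```bash
cat >> h.py <<'E'
def circ(c,r,z,n=180):
    a=np.linspace(0,2*np.pi,n); return np.c_[c[0]+r*np.cos(a),c[1]+r*np.sin(a),np.full(n,z)]
def overlay(s,items,box,k,name):
    x0,y0,x1,y1=box; im=cv2.resize(s["pixels"][y0:y1,x0:x1],None,fx=k,fy=k,interpolation=cv2.INTER_CUBIC)
    for c,r,z,col in items:
        p=((proj(s,circ(c,r,z))-[x0,y0]+.5)*k-.5)
        cv2.polylines(im,[(p*8).round().astype(int)],True,col,1,cv2.LINE_AA,3)
    cv2.imwrite(name,im)
E
python3 - <<'E'
from h import *
o,s=wrist(); c=o["tool_pos"]; z=c[2]-.003; A=np.array([.523,.0663])
overlay(s,[(c,.023,z+.024,(0,255,0)),(c,.0095,z+.024,(0,255,0)),(c,.023,z,(255,0,255)),(c,.0095,z,(255,0,255)),(A,.035,.018,(0,255,255)),(A,.019,.028,(0,0,255)),(A,.004,.086,(0,0,255))],(220,110,350,320),2.8,"pics/o1.png")
E
```

```text
(no output)
```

View pics/o1.png

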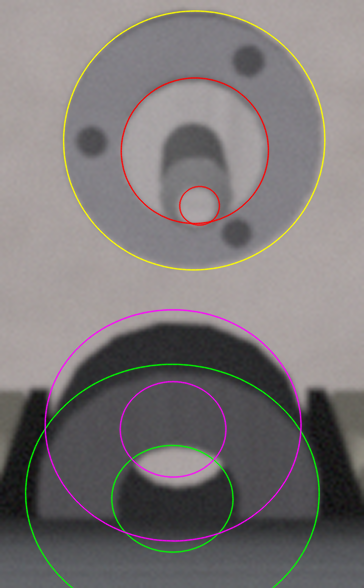

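The arbor model at (523, 66.3) matches the image. The held ring sits about (-0.5, +0.9) mm from the TCP. I'll align and lower it past the nose.

Emit:
{"name": "carry_out", "arguments": {"increments": [[0,0,0,-7.5,-33.6,0,1],[0,0,0,-7.5,-33.6,0,1],[0,0,0,-7.5,-33.6,-15,1],[0,0,0,-7.5,-33.6,-30,1],[0,0,0,-7.5,-33.6,-40,1],[0,0,0,-7.5,-33.6,-45,1],[0,0,0,-7.5,-33.6,-50,1],[0,0,0,-7.5,-33.6,-55,1],[0,0,0,-7.5,-33.6,-55,1]]}}

```text
clock: 8.28
tool_pos: [0.523, 0.0645, 0.0674]
orientation: [-180.0, -0.0, 175.5]
force: [0.5, -0.1, -0.8]
opening: 0.0448
```

```bash
python3 - <<'E'
from h import *
o,s=wrist(); c=o["tool_pos"]; print(mm(c),o["force"],o["moment"]); z=c[2]-.003; A=np.array([.523,.0663]); c=c+[-.0005,.0009,0]
overlay(s,[(c,.0095,z+.024,(0,255,0)),(c,.0095,z,(255,0,255)),(A,.035,.018,(0,255,255)),(A,.008,.076,(0,0,255)),(A,.004,.086,(0,0,255))],(210,180,350,330),4,"pics/o2.png")
E
```

```text
[523.   64.5  67.4] [ 0.47195203 -0.06052382 -0.75961377] [ 0.07937283  0.08529745 -0.01128534]
```

View pics/o2.png

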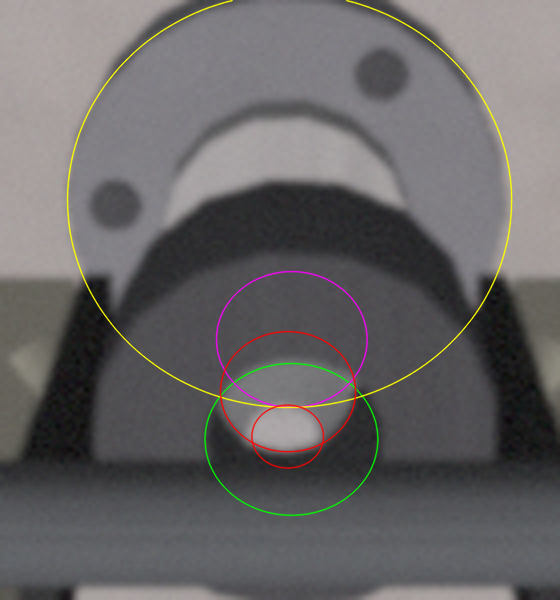

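Stem inside the bore, low force, roughly centred. I'll continue down to the seat.

Emit:
{"name": "carry_out", "arguments": {"increments": [[0,0,0,0,0,-10,1],[0,0,0,0,0,-20,1],[0,0,0,0,0,-28,1],[0,0,0,0,0,-33,1],[0,0,0,0,0,-35,1],[0,0,0,0,0,-35,1],[0,0,0,0,0,-35,1]]}}

```text
clock: 9.2
tool_pos: [0.523, 0.0645, 0.0327]
orientation: [-180.0, -0.0, 175.5]
force: [-0.1, -0.1, -2.7]
opening: 0.0444
```

Emit:
{"name": "carry_out", "arguments": {"increments": [[0,0,0,0,0,0,0],[0,0,0,0,0,0,0],[0,0,0,0,0,0,0],[0,0,0,0,0,0,0],[0,0,0,0,0,40,0],[0,0,0,0,0,100,0],[0,0,0,-20,-50,150,0],[0,0,0,-42,-107,165,0],[0,0,0,-63,-160,165,0],[0,0,0,-84,-215,165,0],[0,0,0,-84,-215,165,0],[0,0,0,-84,-215,165,0]]}}

```text
clock: 10.7
tool_pos: [0.439, -0.1507, 0.1977]
orientation: [180.0, 0.0, 175.5]
force: [0.8, 0.4, 1.0]
opening: 0.0879
```

```bash
cat >> h.py <<'E'
from scipy.optimize import minimize
def fit(s,l,h,near,z0=0.):
    """fit ring centre: IoU of solid-silhouette model with the outline nearest to 'near'"""
    best=None
    for r in ctrl.outline_of(s,l):
        m=r["pixels"].astype(np.uint8); cs,_=cv2.findContours(m,cv2.RETR_EXTERNAL,cv2.CHAIN_APPROX_NONE)
        f=np.zeros_like(m); cv2.drawContours(f,[max(cs,key=cv2.contourArea)],-1,1,-1)
        d=np.linalg.norm(np.argwhere(f).mean(0)[::-1]-proj(s,[*near,z0+h/2])[0])
        if best is None or d<best[0]: best=(d,f,r["confidence"])
    f=best[1]
    def cost(c):
        p=proj(s,np.r_[circ(c/1000,.0228,z0),circ(c/1000,.0228,z0+h)]); hu=cv2.convexHull((p).astype(np.float32))
        g=np.zeros_like(f); g=cv2.resize(g,None,fx=4,fy=4); cv2.fillConvexPoly(g,(((hu+.5)*4-.5)*16).round().astype(int),1,shift=4)
        F=cv2.resize(f,None,fx=4,fy=4,interpolation=cv2.INTER_NEAREST)
        return 1-(g&F).sum()/(g|F).sum()
    r=minimize(cost,np.array(near)*1000,method="Nelder-Mead",options=dict(initial_simplex=np.array(near)*1000+np.array([[0,0],[4,0],[0,4]]),xatol=.05))
    print(l,"centre",r.x.round(1),"1-IoU",round(r.fun,3),"conf",best[2],"pxdist",best[0].round(1))
E
python3 - <<'E'
from h import *
o,s=wrist(); print(mm(o["tool_pos"]),o["clock"],o["joint_pos"].round())
fit(s,"spacer_medium",.015,(.439,-.150))
ring(s,"spacer_medium",.015)
cv2.imwrite("pics/w4.png",s["pixels"])
t=ctrl.snapshot("side"); cv2.imwrite("pics/t4.png",cv2.resize(t["pixels"][160:280,200:400],None,fx=3,fy=3))
E
```

```text
[ 439.  -150.7  197.7] 10.7 [  5.   2. -27.  -0. -61. -10.]
spacer_medium centre [ 434.  -148.8] 1-IoU 0.073 conf 0.72 pxdist 5.1
spacer_medium 0.72 outer 434.0 -150.2 axes 43.7 45.2 px [287. 180.] bgr [ 56. 138. 182.]
spacer_medium 0.72 hole 433.4 -151.2 axes 15.3 17.3 px [288. 179.] bgr [ 56. 138. 182.]
```

View pics/t4.png

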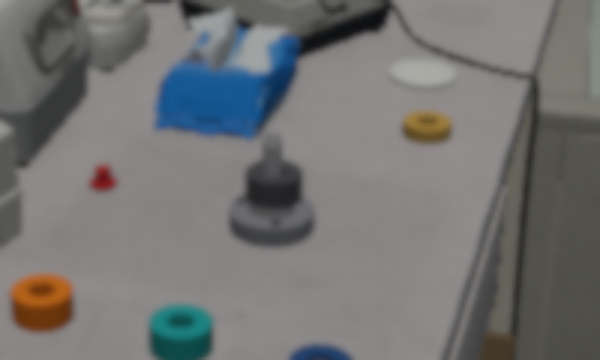

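The side view shows the thick ring flat on the shoulder. Next, I grip the brass ring at about (434, -149).

Emit:
{"name": "carry_out", "arguments": {"increments": [[0,0,0,-5,1.7,-50,0],[0,0,0,-5,1.7,-100,0],[0,0,0,-5,1.7,-145,0],[0,0,0,-5,1.7,-180,0],[0,0,0,-5,1.7,-195,0],[0,0,0,-5,1.7,-195,0],[0,0,0,-5,1.7,-195,1],[0,0,0,-5,1.7,-195,1],[0,0,0,-5,1.7,-195,1],[0,0,0,-5,1.7,-195,1],[0,0,0,-5,1.7,-195,1],[0,0,0,-5,1.7,-195,1],[0,0,0,-5,1.7,-195,1],[0,0,0,-5,1.7,0,1],[0,0,0,-5,1.7,0,1],[0,0,0,-5,1.7,0,1],[0,0,0,-5,1.7,0,1]]}}

```text
clock: 13.02
tool_pos: [0.4363, -0.1489, 0.202]
orientation: [180.0, 0.5, 175.6]
force: [0.2, -0.2, -1.4]
opening: 0.0449
```

Emit:
{"name": "carry_out", "arguments": {"increments": [[0,0,0,22,56,-20,1],[0,0,0,44,112,-30,1],[0,0,0,66,168,-30,1],[0,0,0,86,220,-40,1],[0,0,0,97,248,-60,1],[0,0,0,97,248,-73,1],[0,0,0,97,248,-75,1],[0,0,0,97,248,-75,1],[0,0,0,97,248,-75,1]]}}

```text
clock: 14.15
tool_pos: [0.5313, 0.0987, 0.1233]
orientation: [180.0, 0.1, 175.5]
force: [0.3, -0.2, -1.2]
opening: 0.0444
```

```bash
python3 - <<'E'
from h import *
o,s=wrist(); c=o["tool_pos"]; print(mm(c),o["opening"],o["force"]); z=c[2]-.003; A=np.array([.523,.0663]); c=c+[-.0005,.0009,0]
overlay(s,[(c,.0095,z+.015,(0,255,0)),(c,.023,z+.015,(0,255,0)),(c,.0095,z,(255,0,255)),(c,.023,z,(255,0,255)),(A,.035,.018,(0,255,255)),(A,.008,.076,(0,0,255)),(A,.004,.086,(0,0,255))],(210,110,350,320),2.8,"pics/o3.png")
E
```

```text
[531.3  98.7 123.3] 0.044402261549205284 [ 0.27886934 -0.23861365 -1.19461864]
```

View pics/o3.png

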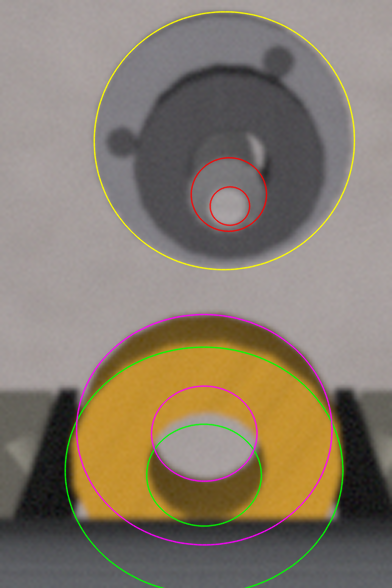

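Emit:
{"name": "carry_out", "arguments": {"increments": [[0,0,0,-7.5,-34,0,1],[0,0,0,-7.5,-34,0,1],[0,0,0,-7.5,-34,-15,1],[0,0,0,-7.5,-34,-30,1],[0,0,0,-7.5,-34,-40,1],[0,0,0,-7.5,-34,-47,1],[0,0,0,-7.5,-34,-54,1],[0,0,0,-7.5,-34,-54,1]]}}

```text
clock: 15.2
tool_pos: [0.5235, 0.0654, 0.0681]
orientation: [-180.0, -0.0, 175.5]
force: [-0.9, 0.6, -1.6]
opening: 0.0446
```

Emit:
{"name": "carry_out", "arguments": {"increments": [[0,0,0,0,0,-5,1],[0,0,0,0,0,-10,1],[0,0,0,0,0,-12,1],[0,0,0,0,0,-12,1]]}}

```text
clock: 15.7
tool_pos: [0.5236, 0.0653, 0.0565]
orientation: [180.0, -0.0, 175.5]
force: [-0.1, 0.6, -1.4]
opening: 0.0443
```

Emit:
{"name": "carry_out", "arguments": {"increments": [[0,0,0,0,0,0,0],[0,0,0,0,0,0,0],[0,0,0,0,0,0,0],[0,0,0,0,0,0,0],[0,0,0,0,0,40,0],[0,0,0,0,0,90,0],[0,0,-10,-20,45,130,0],[0,0,-20,-42,95,141,0],[0,0,-30,-64,145,141,0],[0,0,-40,-86,190,141,0],[0,0,-40,-86,190,141,0],[0,0,-40,-86,190,141,0],[0,0,-40,-86,190,141,0]]}}

```text
clock: 17.32
tool_pos: [0.4378, 0.2544, 0.1975]
orientation: [-180.0, 0.0, 135.6]
force: [0.3, 0.6, 1.1]
opening: 0.0876
```

```bash
python3 - <<'E'
from h import *
o,s=wrist(); print(mm(o["tool_pos"]),o["clock"],o["orientation"])
fit(s,"spacer_thin",.008,(.4375,.255))
ring(s,"spacer_thin",.008)
t=ctrl.snapshot("side"); 
w=cv2.resize(s["pixels"],(450,338)); u=cv2.resize(t["pixels"][180:260,250:330],(338,338))
cv2.imwrite("pics/t5.png",np.hstack([w,u]))
E
```

```text
[437.8 254.4 197.5] 17.325 [-1.79977494e+02  3.07685823e-03  1.35551485e+02]
spacer_thin centre [435.1 255.5] 1-IoU 0.039 conf 0.96 pxdist 2.5
spacer_thin 0.96 outer 434.7 255.1 axes 43.9 45.7 px [285. 178.] bgr [114.  74.  46.]
spacer_thin 0.96 hole 434.3 254.6 axes 18.2 19.5 px [285. 177.] bgr [114.  74.  46.]
```

View pics/t5.png

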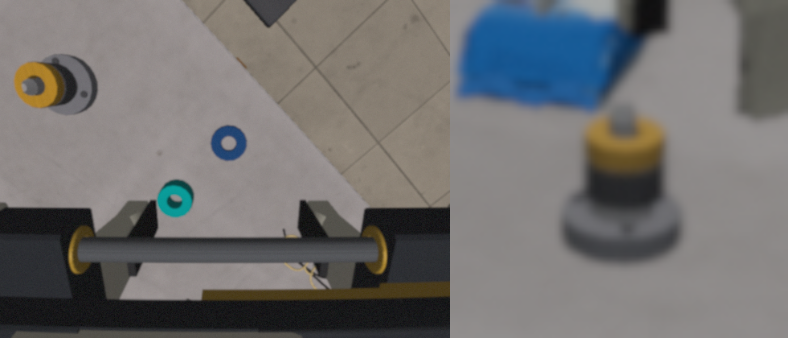

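Emit:
{"name": "carry_out", "arguments": {"increments": [[0,0,0,-2.7,1,-50,0],[0,0,0,-2.7,1,-100,0],[0,0,0,-2.7,1,-145,0],[0,0,0,-2.7,1,-180,0],[0,0,0,-2.7,1,-195.5,0],[0,0,0,-2.7,1,-195.5,0],[0,0,0,-2.7,1,-195.5,1],[0,0,0,-2.7,1,-195.5,1],[0,0,0,-2.7,1,-195.5,1],[0,0,0,-2.7,1,-195.5,1],[0,0,0,-2.7,1,-195.5,1],[0,0,0,-2.7,1,-195.5,1],[0,0,0,-2.7,1,-195.5,1],[0,0,0,-2.7,1,-150,1],[0,0,0,-2.7,1,-95,1],[0,0,0,-2.7,1,-72,1],[0,0,0,-2.7,1,-72,1]]}}

```text
clock: 19.65
tool_pos: [0.4356, 0.2572, 0.1275]
orientation: [179.8, -0.0, 135.5]
force: [-0.1, 0.6, -1.3]
opening: 0.0444
```

Emit:
{"name": "carry_out", "arguments": {"increments": [[0,0,10,24,-40,0,1],[0,0,20,48,-80,0,1],[0,0,30,72,-120,0,1],[0,0,40,96.5,-157,0,1],[0,0,40,96.5,-157,0,1],[0,0,40,96.5,-157,0,1],[0,0,40,96.5,-157,0,1],[0,0,40,96.5,-157,0,1]]}}

```text
clock: 20.65
tool_pos: [0.5309, 0.1, 0.1255]
orientation: [-180.0, -0.0, 175.6]
force: [-0.1, 0.0, -0.4]
opening: 0.0445
```

```bash
python3 - <<'E'
from h import *
o,s=wrist(); c=o["tool_pos"]; print(mm(c),o["opening"],o["force"],o["clock"]); z=c[2]-.002; A=np.array([.523,.0663])
overlay(s,[(c,.0095,z+.008,(0,255,0)),(c,.023,z+.008,(0,255,0)),(c,.0095,z,(255,0,255)),(c,.023,z,(255,0,255)),(A,.035,.018,(0,255,255)),(A,.008,.076,(0,0,255)),(A,.004,.086,(0,0,255))],(210,110,350,320),2.8,"pics/o4.png")
E
```

```text
[530.9 100.  125.5] 0.04454941049973938 [-0.12724198  0.0440866  -0.36590115] 20.65
```

View pics/o4.png

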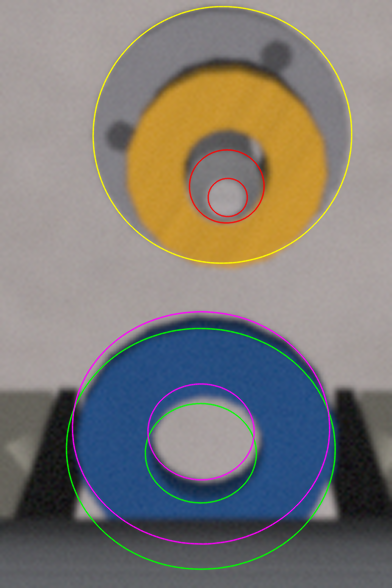

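Emit:
{"name": "carry_out", "arguments": {"increments": [[0,0,0,-7.6,-34.1,0,1],[0,0,0,-7.6,-34.1,0,1],[0,0,0,-7.6,-34.1,-15,1],[0,0,0,-7.6,-34.1,-30,1],[0,0,0,-7.6,-34.1,-40,1],[0,0,0,-7.6,-34.1,-46,1],[0,0,0,-7.6,-34.1,-52,1],[0,0,0,-7.6,-34.1,-55.5,1],[0,0,0,-7.6,-34.1,-55.5,1]]}}

```text
clock: 21.82
tool_pos: [0.5238, 0.0652, 0.07]
orientation: [-180.0, -0.0, 175.5]
force: [0.2, 0.6, -0.1]
opening: 0.0447
```

Low force; release, retreat clear and check.

Emit:
{"name": "carry_out", "arguments": {"increments": [[0,0,0,0,0,0,0],[0,0,0,0,0,0,0],[0,0,0,0,0,0,0],[0,0,0,0,0,0,0],[0,0,0,0,0,40,0],[0,0,0,0,0,90,0],[0,0,0,0,40,110,0],[0,0,0,0,40,110,0],[0,0,0,0,40,110,0]]}}

```text
clock: 22.95
tool_pos: [0.5232, 0.1051, 0.1796]
orientation: [-180.0, -0.0, 175.6]
force: [-0.1, 0.4, -0.6]
opening: 0.0877
```

```bash
python3 - <<'E'
from h import *
o,s=wrist(); t=ctrl.snapshot("side"); p=ctrl.snapshot("top"); print(o["clock"],mm(o["tool_pos"]),o["force"])
for l in ("gold_glasses","lens_block","lens_blank"):
    for q in(t,p):
        for r in ctrl.search_frame(q,l)[:1]: print(l,mm(r["centre"]))
w=cv2.resize(s["pixels"][60:300,150:430],(394,338)); u=cv2.resize(t["pixels"][180:260,250:330],(338,338))
cv2.imwrite("pics/t6.png",np.hstack([w,u]))
E
```

```text
22.95 [523.2 105.1 179.6] [-0.14236914  0.36261711 -0.57186448]
gold_glasses [479.8 465.9  16.5]
lens_blank [ 461.5 -269.5    6.3]
lens_blank [ 463.9 -285.5    9.9]
```

View pics/t6.png

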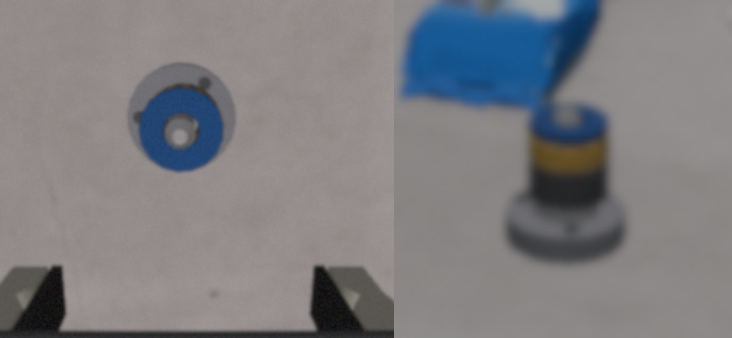

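The stack is complete and flat: dark grey, then brass, then blue, with the stem through the bores. I'm handing it in.

```bash
python3 -c "
from plant import ctrl
print(ctrl.close_job())"
```

```text
the job is handed in; nothing more can be done
None
```

The three spacers are on the arbor in the order asked: thick dark grey at the bottom, then brass, then blue on top. I handed the job in at about 23 s, with the gripper open and the arm clear of the stack.

**Stack:** the last side and wrist pictures show all three rings lying flat, with the stem through their bores. Measured tool forces stayed under about 3 N at every reading.

**Things to leave alone:** the network found the glasses and the lens blank again at their starting positions, within its scatter. It found no lens block in the last pictures, so I could not re-measure it. The arm never worked near it.

**Disagreement:** the wrist camera put the arbor's y about 1.3 mm apart from far and near. I went by the near view, and all three rings slid on freely.

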